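# Let off the ratchet of the glue-up clamp

## Task

The wooden cup in the glue-up clamp is dry: swing the holding pawl well clear of the ratchet wheel, then wind the wheel backwards (counter-clockwise from above) by its crank until you feel the jaw press lightly on the rubber-tipped stop, never cranking hard against stop or pawl. Then swing the pawl back in gently until it bears on the teeth again, with the jaw left open, and leave the cup and everything else on the bench where they are.

Things in the scene. Friction and masses are not known exactly. Their poses are not given: they have to be found in the camera images.
- clamp: Glue-up clamp fixed to the table: plywood board 250 x 560 x 18 mm. Origin on the wheel's axis at table height; z up; y along the board (cup and fence at -y, stop at +y end); x points to the pawl's side, away from the robot within 0.3 rad. Board spans x -115 to 135, y -305 to 255 mm. Wheel axis at (0,0), pawl pivot at (62,72), stop block at (35,180) mm.
- wheel: Dark steel ratchet wheel lying flat, 120 mm across its 20 saw teeth (10 mm deep), 12 mm thick, top 52 mm above the table. Origin on its vertical axis, 46 mm up; axes about parallel to the clamp's at the start. Counter-clockwise from above is backwards (opens the jaw): blocked while the pawl is in; free 0.8 to 1.75 rad to the stop, different each time. Forwards it moves under 0.05 rad.
- crank_grip (a point): Middle of the wheel's upright wooden crank knob: 22 mm diameter, from 65 to 107 mm above the table, spinning freely on its pin at (-60, 60) mm in the wheel's frame (85 mm from its axis), on a flat arm whose top is 62 mm above the table. Point is 86 mm up. The wheel has an even drag of 0.3 N m (about 4 N here) and stays where it is left.
- pawl: Steel holding pawl in the wheel's plane, on the far side of the wheel. Origin on its vertical pivot, 46 mm up; axes parallel to the clamp's at the start (in the teeth). Beak tip, 3 mm radius, at (-5,-72) mm. Counter-clockwise from above lifts it out, up to 1.0 rad (end stop): clear of the teeth beyond 0.13, well clear beyond 0.4 rad. Stiff pivot (0.12 N m): it stays where it is left.
- pawl_grip (a point): Middle of the pawl's upright black knob, 14 mm diameter, from 52 to 98 mm above the table, at (20,-50) mm in the pawl's frame (54 mm from the pivot); moving it takes about 2 N. Point is 78 mm up. Swung back in, the pawl meets the teeth somewhere between 0.13 and -0.05 rad of its starting angle, depending on where the wheel stands; anywhere there it holds.
- jaw: Sliding jaw, a wooden bar 130 x 22 x 28 mm, with a steel rack that runs under the wheel to the stop side. Origin at the foot of its clamping face, 20 mm above the table. Driven by the wheel: it moves 25 mm per radian along the clamp's +y as the wheel turns backwards.
- stop: Steel stop block 50 x 30 x 36 mm at the board's +y end, fixed. Origin under its middle, at the board's top. A set-screw through it, set differently each time (24 mm range, not measured), carries a 20 mm rubber buffer that gives 1 mm for each 8 N; the tail of the jaw's rack meets the buffer. Seen at the crank knob that is about 0.7 N more for each mm.
- wood_cup: Pine cup cut-out, 120 mm wide with handle loop, 119 mm high, 30 mm thick, lying flat on the board between jaw and fence, top 48 mm above the table. Loose; leave it. Origin under its middle.
- glue_tin: Small aluminium tin, 48 mm diameter, 28 mm high, standing loose on the board near the wheel, robot side, top 46 mm above the table. Origin under its middle.
- offcut: Loose pine offcut 45 x 60 x 22 mm lying on the board's near corner on the stop side. Origin under its middle.
- paint_jar: Glass paint jar, 72 mm diameter, 85 mm high, on the table at the left. Origin under its middle.
- glue_bottle: White glue bottle, 52 mm diameter, 150 mm high, on the table at the right. Origin under its middle.
- spare_cup: Second pine cup cut-out like the first, lying on the table at the right. Origin under its middle.
- brush: Paint brush lying on the table at the left, about 0.2 m long, 20 mm high.
- sanding_block: Cork sanding block 70 x 110 x 32 mm on the table, near left. Origin under its middle.

How it is judged:
By the outcome, as a careful person would: the job done as asked, in the order asked, and still so for the second after the job is handed in, with the robot touching nothing.
It also fails if it takes over 72 s, if anything falls off the work surface, if the arm or the gripper's body presses on something with over 40 N, if the wrist force passes 120 N, or if a joint passes its speed limit or range.

## Robot

A 6-joint arm with a two-finger parallel gripper is mounted at the origin on the work surface. World frame = base frame: x ahead of the robot, y to its left, z up, the work surface at z = 0. Lengths are in m, angles in rad, forces in N, time in s.
With the tool pointing down it reaches from about 0.325 to 0.75 m from the base axis. Payload 7.6 kg.
Tool frame: the origin (TCP) lies between the finger pads; the fingertips stand 8 mm ahead of it and the grasp point (between the pads) lies 11 mm behind it; z points along the fingers, y is the line along which they close (so a half turn about z gives the same grasp; the last joint's range is limited). The gripper opens to 85 mm and grips with 20 to 120 N. Pads are 22 mm wide; open, the fingers measure 114 mm over their backs; the gripper's body (76 mm by 85 mm) begins 54 mm behind the grasp point. The pads swing forward as they close: fully open they stand 13 mm farther back than shut.
Start: joints at [1.047, 0.052, 1.401, -0, 1.689, -0.07], TCP at [0.23, 0.472, 0.239] pointing down, gripper open.
Joint ranges: [-2.9, 2.9], [-0.91, 2.17], [0.12, 2.37], [-1.06, 4.2], [0.26, 2.73], [-2.93, 2.93]. Speed limits (rad/s): [2.57, 2.57, 3.01, 3.14, 3.14, 3.14].

## Interface

Orientations are given as a unit quaternion [x, y, z, w].
In Python, from workcell import move_ptp, move_linear, set_joints, let_go, grasp, pause, solve_ik, snapshot, MotionError, finish_job, read_t, read_joint_positions, read_dq, read_joint_torque, read_position, read_tcp_rot, read_wrist_force, read_torque, read_finger_gap, read_finger_force gives the robot as it stands. Calls block until the motion is done:
- move_ptp(position, orientation): joint-space move of the TCP to a pose.
- move_linear(position, ori=None, vel=0.15, until_force=None): straight line of the TCP; ori=None keeps the orientation; vel is the mean speed in m/s. With until_force (N) it stops when the force on the tool has changed by that much, and returns True; else False.
- set_joints(angles): joint-space move.
- let_go() and grasp(force=None): open the fingers fully, or close them until they stop; force is the grip in N (None keeps the last).
- pause(seconds).
- solve_ik(position, orientation): joint angles nearest the present ones, or None.
- snapshot(name): name is "scene" or "top" or "wrist"; returns a dict with "image" (420x560x3 uint8, red, green, blue), "fovy" (degrees; the focal length in pixels is half the picture's height over the tangent of half this angle, whatever the lens; pixels are square), "cx", "cy" (the principal point, pixels), "eye" and "rotation" of the camera in the world. Camera axes: x right, y up, looking along -z (the intrinsics and any distortion apply to the point x, -y, -z); pixel columns grow to the right and rows downward; lengths in m; the calibration is good to about 2 mm. A picture is of the moment at which its call begins. There is no depth.
A pose or a line that the arm cannot do raises MotionError and nothing moves.
- finish_job(): hands the job in; it is judged then, once.
Readings, each from a call of its own:
- read_t(): time.
- read_joint_positions(): joint angles.
- read_dq(): joint speeds.
- read_joint_torque(): joint torques, N m.
- read_position(): TCP position.
- read_tcp_rot(): TCP orientation.
- read_wrist_force(): force on the tool from outside, world axes, zero at the start.
- read_torque(): the same for the moment, N m.
- read_finger_gap(): opening from 0.0 (shut) to 1.0 (fully open).
- read_finger_force(): force on a finger pad.
Only numpy, scipy, OpenCV 4.12 (cv2) and the standard library are available. Lean on these libraries where they do the work, as an engineer would, in place of code of your own. Each camera call takes 0.05 s, during which the arm holds its last target. There are 200 camera calls.

## Working session

There is one attempt and no reset: what is moved stays moved. The work goes in short steps, each a Python script; the robot and the scene stay as the last script left them, time stands still between calls to the robot, and variables do not carry over. Pictures are saved under pics/ and viewed, at most 10 in all, crops included, and the job is handed in when it is done.

```bash
mkdir -p pics; ls
python3 - <<'E'
from workcell import *
import cv2
for n in("top","scene"):
    s=snapshot(n); cv2.imwrite(f"pics/{n}0.png",cv2.cvtColor(s["image"],cv2.COLOR_RGB2BGR))
    print(n,{k:v for k,v in s.items() if k!="image"})
print(read_t(),read_tcp_rot())
E
```

```text
pics
top {'fovy': 55.67028816837971, 'cx': 280.1884868236829, 'cy': 217.50810152860967, 'eye': array([ 0.40506512, -0.00398719,  1.19324269]), 'rotation': array([ 0.0285026 , -0.03303727, -0.70191836,  0.71091965])}
scene {'fovy': 47.793634141517366, 'cx': 278.6797935088976, 'cy': 204.85962824135592, 'eye': array([ 0.92496708, -0.75073451,  0.97253374]), 'rotation': array([0.35884637, 0.0965293 , 0.25247723, 0.89340172])}
0.1 [ 2.24968924e-01  9.74365685e-01 -6.69047527e-04 -2.17180061e-04]
```

View pics/top0.png

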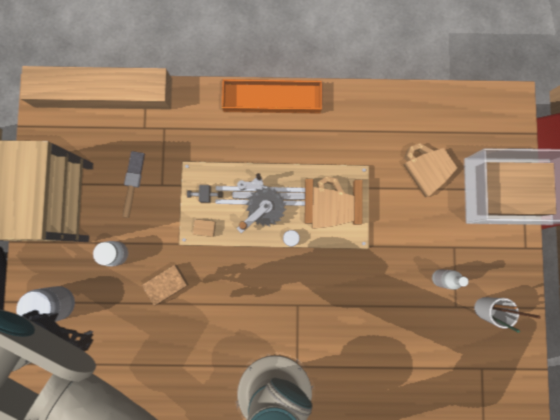

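View pics/scene0.png

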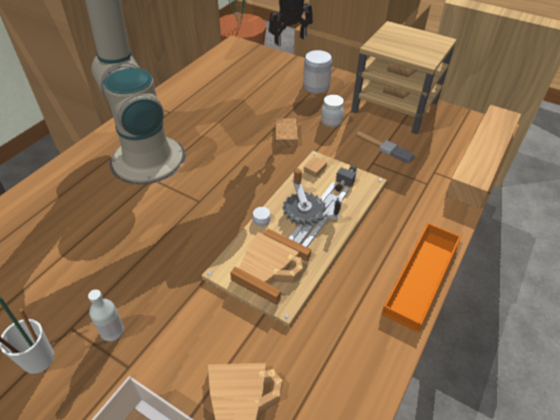

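The top view shows the board with corners at about (182,162), (369,166), (368,249), (180,246), the wheel hub near (265,207), the crank knob near (242,226) and the pawl near (258,180). I'll enlarge this area and compute a first fit.

```bash
cat > h.py <<'E'
from workcell import *
import numpy as np, cv2
from scipy.spatial.transform import Rotation as R
def cam(s):
    f=s["image"].shape[0]/2/np.tan(np.radians(s["fovy"]/2)); q=s["rotation"]
    return f,s["cx"],s["cy"],np.array(s["eye"]),R.from_quat(q).as_matrix()
def unproj(c,u,v,z):
    f,cx,cy,e,M=c; d=M@np.array([(u-cx)/f,-(v-cy)/f,-1]); return e+d*(z-e[2])/d[2]
def proj(c,p):
    f,cx,cy,e,M=c; x,y,z=M.T@(np.asarray(p)-e); return np.array([cx+f*x/-z,cy-f*y/-z])
def save(s,n,box=None,k=1):
    im=cv2.cvtColor(s["image"],cv2.COLOR_RGB2BGR)
    if box: im=im[box[1]:box[3],box[0]:box[2]]
    cv2.imwrite(f"pics/{n}.png",cv2.resize(im,None,fx=k,fy=k,interpolation=cv2.INTER_CUBIC))
E
python3 - <<'E'
from h import *
s=snapshot("top");c=cam(s)
save(s,"top1",(175,150,375,260),4)
C=[unproj(c,*p,.018)[:2] for p in[(182,162),(369,166),(368,249),(180,246)]]
print(np.round(C,4),[np.linalg.norm(C[i]-C[(i+1)%4]) for i in range(4)])
for n,p,z in[("hub",(265,207),.052),("knob",(242,226),.107)]: print(n,unproj(c,*p,z))
E
```

```text
[[ 0.6709  0.2855]
 [ 0.6665 -0.2758]
 [ 0.4178 -0.2711]
 [ 0.4197  0.2829]] [np.float64(0.5613384699710108), np.float64(0.24876431357545403), np.float64(0.5540007652835763), np.float64(0.25118998674663534)]
hub [0.53458889 0.03352379 0.052     ]
knob [0.47524273 0.09377102 0.107     ]
```

View pics/top1.png

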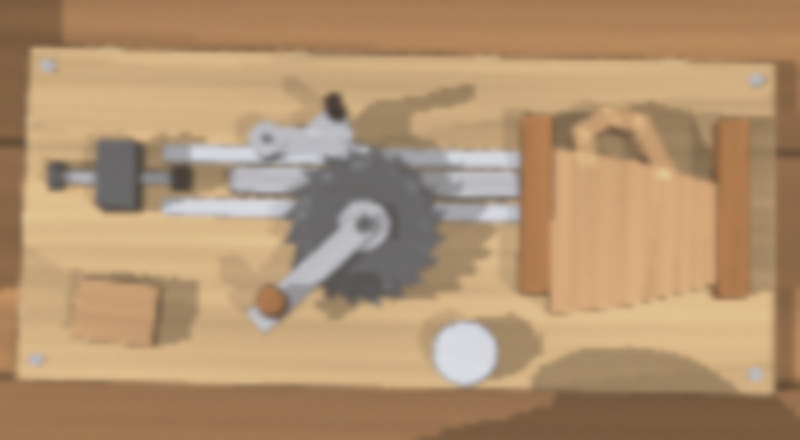

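The crop shows crisp features at these full-image positions: corners (182.5,161.8), (369,165.8), (369,248.2), (179.3,245), crank knob top (243,224.5), pawl pivot (241.8,184.5) and pawl knob top (258.8,175.3). I'll fit the clamp pose to these, then look from the wrist above the pawl side.

```bash
cat >> h.py <<'E'
def rz(a,p): 
    c,s=np.cos(a),np.sin(a); return np.array([c*p[0]-s*p[1],s*p[0]+c*p[1]])
def down(psi): return (R.from_euler("z",psi)*R.from_euler("x",np.pi)).as_quat()  # closing line at psi+90deg
E
python3 - <<'E'
from h import *
from scipy.optimize import least_squares
s=snapshot("top");c=cam(s)
P=[(.135,.255,.018),(.135,-.305,.018),(-.115,-.305,.018),(-.115,.255,.018),(.062,.072,.052),(.082,.022,.098),(-.06,.06,.107)]
U=[(182.5,161.8),(369,165.8),(369,248.2),(179.3,245),(241.8,184.5),(258.8,175.3),(243,224.5)]
def w(q,p): return np.r_[q[:2]+rz(q[2],p[:2]),p[2]]
r=least_squares(lambda q:np.ravel([proj(c,w(q,p))-u for p,u in zip(P,U)]),[.535,.033,0],loss="soft_l1")
print(r.x,np.round(r.fun.reshape(-1,2),1))
q=r.x; np.save("q.npy",q)
g=w(q,(.082,.022,.078));k=w(q,(-.06,.06,.086));print(g,k)
m=w(q,(.03,.04,0))
cur=R.from_quat(read_tcp_rot()).as_euler("zyx");print(cur)
best=None
for psi in (q[2]+np.pi*np.array([-1,-.75,-.5,-.25,0,.25,.5,.75,1])):
    print(round(psi,2),[None if (j:=solve_ik(p,down(psi))) is None else np.round(j,2).tolist() for p in[(g[0],g[1],.067)]])
move_ptp([m[0]-.06,m[1],.33],down(q[2]+np.pi/2*0))
s=snapshot("wrist");c=cam(s);save(s,"w1",None,1.4);print(read_t(),read_position())
for p in P[4:]+[(0,0,.052)]: print(proj(c,w(q,p))*1.4)
E
```

```text
[ 0.53629455  0.02994756 -0.00666764] [[ 0.  -0.5]
 [ 0.  -0.7]
 [ 0.1  0.3]
 [-0.2 -0.1]
 [ 0.1  0.2]
 [-0.2 -0.1]
 [ 0.3  1. ]]
[0.61843941 0.05140033 0.078     ] [0.47669593 0.09034628 0.086     ]
[-2.68778217e+00 -4.49252320e-04  3.14086177e+00]
-3.15 [[0.02, 0.43, 1.31, 0.0, 1.4, -1.54]]
-2.36 [[0.02, 0.43, 1.31, 0.0, 1.4, -2.33]]
-1.58 [None]
-0.79 [[0.02, 0.43, 1.31, -0.0, 1.4, 2.39]]
-0.01 [[0.02, 0.43, 1.31, -0.0, 1.4, 1.6]]
0.78 [[0.02, 0.43, 1.31, -0.0, 1.4, 0.82]]
1.56 [[0.02, 0.43, 1.31, -0.0, 1.4, 0.03]]
2.35 [[0.02, 0.43, 1.31, 0.0, 1.4, -0.76]]
3.13 [[0.02, 0.43, 1.31, 0.0, 1.4, -1.54]]
2.0583 [0.50641475 0.07045294 0.3297988 ]
[355.96807484 127.41815566]
[419.20350959  96.91869324]
[369.2182705  286.80118265]
[439.72430551 202.77072901]
```

View pics/w1.png

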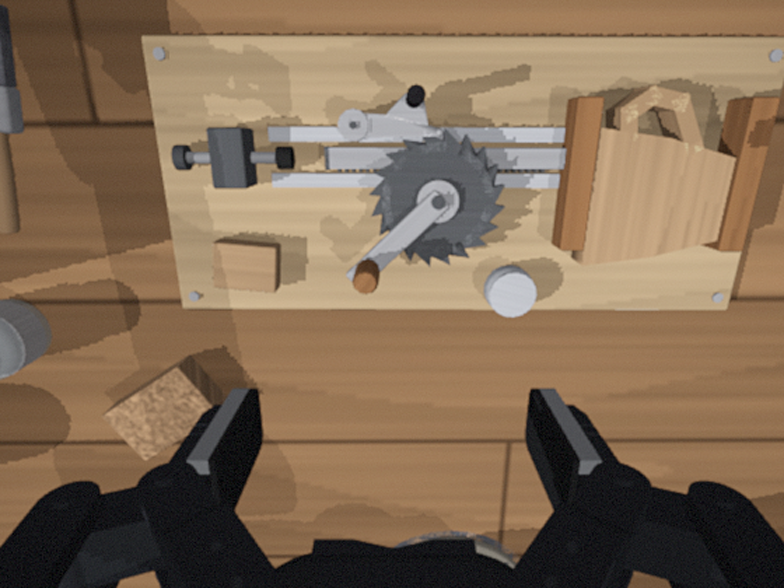

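The wrist view (1.4×) shows the pawl pivot at (353,125), pawl knob top (415,96), crank knob about (366,280), and near board corners (183,309) and (727,309). That agrees with the fit to about 3 mm. I'll fit both cameras together and grip the pawl.

```bash
cat >> h.py <<'E'
def w(q,p): return np.r_[q[:2]+rz(q[2],p[:2]),p[2]]
E
python3 - <<'E'
from h import *
from scipy.optimize import least_squares
P=[(.135,.255,.018),(.135,-.305,.018),(-.115,-.305,.018),(-.115,.255,.018),(.062,.072,.052),(.082,.022,.098)]
U=[(182.5,161.8),(369,165.8),(369,248.2),(179.3,245),(241.8,184.5),(258.8,175.3)]
V=np.array([(142,37),None,(727,309),(183,309),(353,125),(415,96)],dtype=object)
ct=cam(snapshot("top"));cw=cam(snapshot("wrist"))
V=[None if v is None else np.array(v)/1.4 for v in V]
kp=lambda q,z:np.r_[q[:2]+rz(q[2],(-.06,.06)),z]
f=lambda q:np.ravel([(proj(ct,w(q,p))-u)*2 for p,u in zip(P,U)]+[proj(cw,w(q,p))-v for p,v in zip(P,V) if v is not None])
r=least_squares(f,np.load("q.npy"),loss="soft_l1");q=r.x;print(q,np.round(r.fun.reshape(-1,2),1));np.save("q.npy",q)
g=w(q,(.082,.022,0));o=down(q[2])
move_ptp([g[0],g[1],.15],o)
s=snapshot("wrist");save(s,"w2",None,1.4);print(read_t(),[proj(cam(s),w(q,p))*1.4 for p in P[4:]])
E
```

```text
[ 0.53674677  0.03078653 -0.00603853] [[-0.6 -1.2]
 [-0.5 -1.8]
 [-0.4  0.2]
 [-1.  -0.5]
 [-0.4  0.1]
 [-1.1 -0.6]
 [-0.4 -0.5]
 [ 1.7  2. ]
 [ 0.6  1.3]
 [ 1.4  1.3]
 [ 2.2  0.2]]
3.0667 [array([303.46816025, 338.66830653]), array([394.34470586, 339.48536807])]
```

View pics/w2.png

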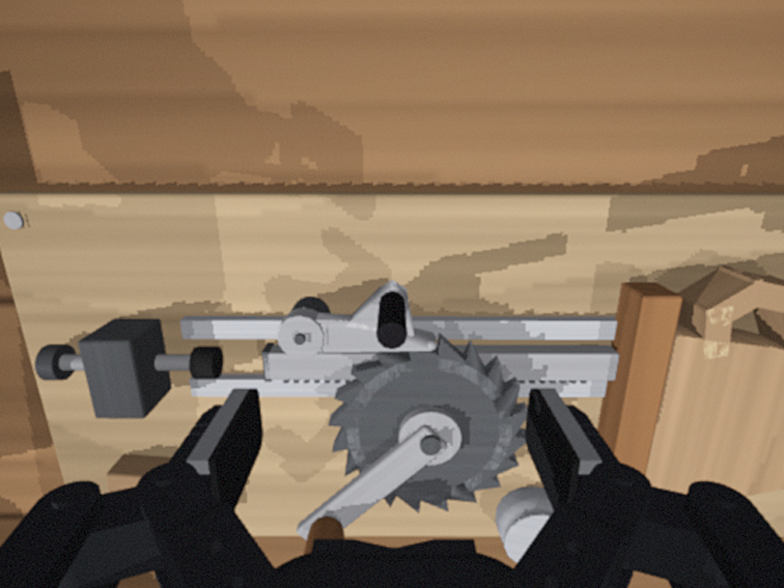

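The wrist close-up shows the pawl knob top at (391,335), 1 mm from the prediction of (394,339). The rack tail is at x≈268 and the buffer tip at x≈222, so the gap is about 29 mm, or 1.15 rad. I'll go down, grip and swing the pawl out.

Run:
```python
from h import *
q=np.load("q.npy");o=down(q[2]);g=w(q,(.082,.022,0))
print("hit",move_linear([g[0],g[1],.071],o,vel=.08,until_force=8))
f0=read_wrist_force()
grasp(25);print(read_finger_gap(),read_wrist_force()-f0,read_finger_force())
pv=(.062,.072)
for a in np.arange(.06,.67,.06):
    p=np.array(pv)+rz(a,(.02,-.05)); x=w(q,(*p,.071))
    move_linear(x,down(q[2]+a),vel=.06)
    print(round(a,2),np.round(read_wrist_force()-f0,1))
    if np.linalg.norm(read_wrist_force()-f0)>30: print("STOP");break
print(read_finger_gap(),read_t())
```

```text
hit False
0.15032090808222823 [-3.88073955  3.76652488  0.99018541] 26.522023379802704
0.06 [-2.4  5.   1.8]
0.12 [-2.6  4.4  0.7]
0.18 [-2.6  4.2  1.8]
0.24 [-3.5  4.   2.6]
0.3 [-3.8  4.9  1.7]
0.36 [-4.2  3.7  2. ]
0.42 [-3.7  5.   2.9]
0.48 [-4.7  3.6  3.3]
0.54 [-4.2  4.1  2.5]
0.6 [-4.1  2.4  2.3]
0.66 [-2.8  1.8  3.4]
0.1546929195224118 7.6083
```

Run:
```python
from h import *
q=np.load("q.npy");p=read_position();np.save("pawl_out.npy",np.r_[p,read_tcp_rot()])
let_go();move_linear([p[0],p[1],.17],vel=.15)
k=w(q,(-.06,.06,0))
move_ptp([k[0]-.03,k[1],.2],down(q[2]))
s=snapshot("wrist");save(s,"w3",None,1.4);c=cam(s);print(read_t())
pk=np.array((.062,.072))+rz(.66,(.02,-.05))
for P in[(*pk,.098),(-.06,.06,.107),(-.06,.06,.065),(0,0,.052)]:print(proj(c,w(q,P))*1.4)
np.savez("c3.npz",*c)
```

```text
9.9833
[ 431.88866749 -161.95344674]
[393.31878717 252.60759442]
[393.39216506 235.89082275]
[498.62594806 127.6802103 ]
```

View pics/w3.png

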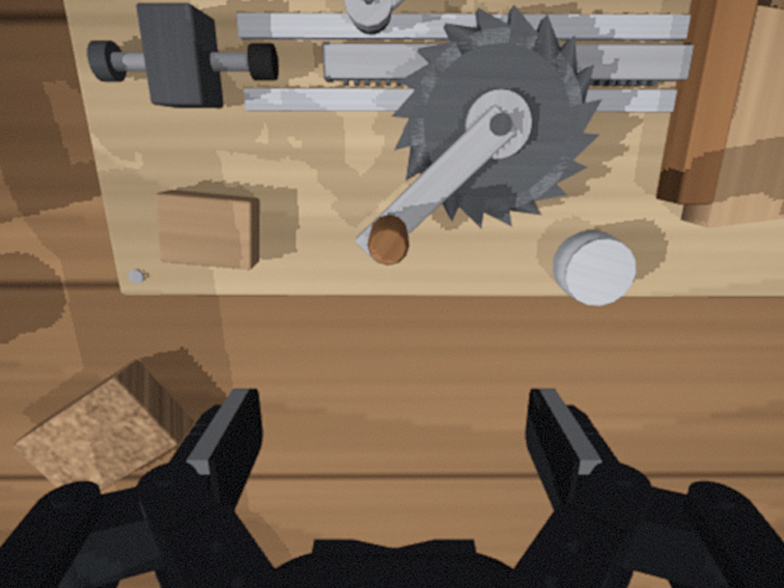

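Knob top at (389,243), about 3 mm from nominal, consistent with the wheel starting about 0.04 rad forward. The top view residual says the same. The pawl is out of the frame, and tin, offcut and rack are undisturbed. I'll fit the wheel angle, then grip and wind back by feel.

Run:
```python
from h import *
q=np.load("q.npy");C=np.load("c3.npz");c=[C[k] for k in C]
k=unproj(c,389/1.4,243/1.4,.107)[:2];d=rz(-q[2],k-q[:2]);th=np.arctan2(d[1],d[0])
print(d,np.hypot(*d),th-3*np.pi/4)
th=np.clip(th-3*np.pi/4,-.06,.02)+3*np.pi/4
Z=.077
pos=lambda t,r:w(q,(r*np.cos(t),r*np.sin(t),Z))
o=down(q[2]);x=pos(th,.085)
move_ptp([x[0],x[1],.16],o)
print("hit",move_linear(x,o,vel=.08,until_force=8))
f0=read_wrist_force();grasp(30);print("gap",read_finger_gap(),read_wrist_force()-f0)
r=.085;log=[];base=None
def rd():
    F=np.mean([read_wrist_force() for _ in range(3)],0)-f0;F=rz(-q[2],F[:2]);return F
t=th;hit=0
while t<th+1.85:
    t+=.04 if t<th+.75 else .02
    move_linear(pos(t,r),o,vel=.05)
    F=rd();e=np.array([np.cos(t),np.sin(t)]);Fr=F@e;Ft=-F@np.array([-e[1],e[0]])
    r=np.clip(r+2e-4*Fr,.080,.090);log.append((t-th,Ft,Fr,r))
    print(*np.round([t-th,Ft,Fr,r*1e3],2))
    if abs(Ft)>14 or np.hypot(*F)>25: print("STOP");break
    if t-th>.8:
        L=np.array(log);b=np.median(L[5:-6,1])
        if Ft-b>2.5: print("contact",b);break
print(read_t());np.save("wind.npy",[th,t,r,*f0])
```

```text
[-0.0551108   0.06215652] 0.08307004728584287 -0.060010446678569807
hit False
gap 0.2450855411503321 [ 0.68413871 -2.83119339  2.22056816]
0.04 1.67 -3.47 84.31
0.08 0.97 -0.36 84.23
0.12 0.59 -0.41 84.15
0.16 1.54 -0.51 84.05
0.2 0.75 -0.89 83.87
0.24 0.26 0.41 83.95
0.28 1.28 -0.88 83.78
0.32 2.1 -0.68 83.64
0.36 1.29 0.18 83.68
0.4 1.21 -1.02 83.47
0.44 1.66 -0.44 83.38
0.48 0.53 -0.33 83.32
0.52 0.65 -0.72 83.18
0.56 1.75 -0.05 83.17
0.6 1.6 -0.63 83.04
0.64 0.94 -0.86 82.87
0.68 1.21 0.06 82.88
0.72 1.38 -1.54 82.57
0.76 2.52 0.28 82.63
0.78 3.15 0.3 82.69
0.8 2.17 -0.81 82.52
0.82 1.99 0.44 82.61
0.84 2.68 -0.29 82.55
0.86 1.96 -0.28 82.5
0.88 1.73 -0.27 82.44
0.9 2.35 -0.18 82.41
0.92 2.45 -0.41 82.33
0.94 2.56 0.71 82.47
0.96 2.27 -1.63 82.14
0.98 2.53 1.6 82.46
1.0 2.15 -1.04 82.25
1.02 2.78 -0.88 82.08
1.04 2.89 0.42 82.16
1.06 2.57 0.15 82.19
1.08 2.97 -0.45 82.1
1.1 3.31 -0.44 82.01
1.12 2.5 0.34 82.08
1.14 2.66 0.19 82.12
1.16 3.62 -0.86 81.95
1.18 3.96 0.34 82.02
1.2 3.02 0.31 82.08
1.22 3.99 -0.44 81.99
1.24 4.07 -1.09 81.77
1.26 5.4 1.28 82.03
contact 2.1515583979533326
23.0917
```

Run:
```python
from h import *
s=snapshot("wrist");save(s,"w4",None,1.4);print(read_wrist_force()-np.load("wind.npy")[3:],read_finger_gap())
```

```text
[-2.76859801  4.6266987  10.74688863] 0.24686954904762828
```

View pics/w4.png

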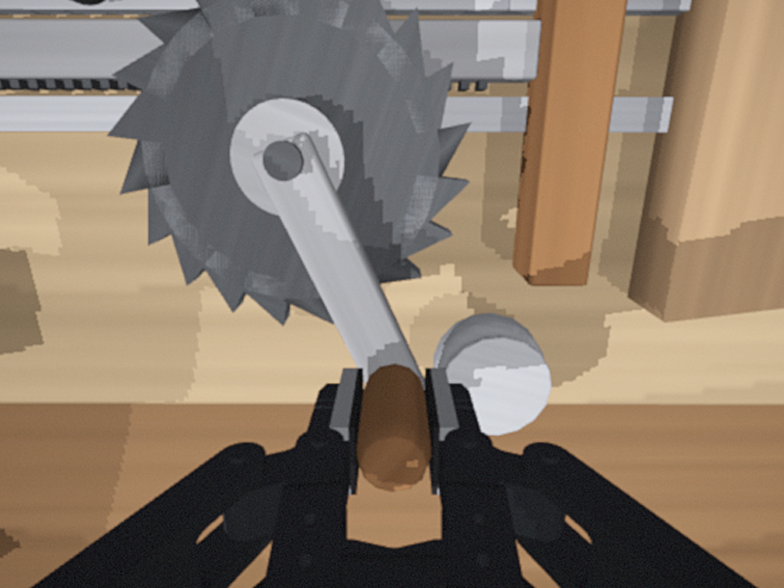

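Still gripped: the crank has turned about 1.25 rad, in line with the ~1.2 rad gap measured in the pictures, and the tin at (500,380) is untouched. I'll confirm the stop contact with a couple of averaged micro-steps.

Run:
```python
from h import *
q=np.load("q.npy");th,t,r,*f0=np.load("wind.npy");f0=np.array(f0);o=down(q[2])
def rd():
    F=[]
    for _ in range(15): F.append(read_wrist_force()-f0);pause(.02)
    F=np.mean(F,0);f=rz(-q[2],F[:2]);e=np.array([np.cos(t),np.sin(t)]);return -f@np.array([-e[1],e[0]]),f@e,F[2]
print(np.round(rd(),2))
for i in range(3):
    t+=.01;move_linear(w(q,(r*np.cos(t),r*np.sin(t),.077)),o,vel=.03)
    v=rd();print(round(t-th,3),np.round(v,2))
    if v[0]>6: break
s=snapshot("top");save(s,"top2",(175,150,375,260),4);print(read_t());np.save("wind.npy",[th,t,r,*f0])
```

```text
[5.56 0.98 9.9 ]
1.27 [ 6.34 -0.17  9.17]
23.9417
```

View pics/top2.png

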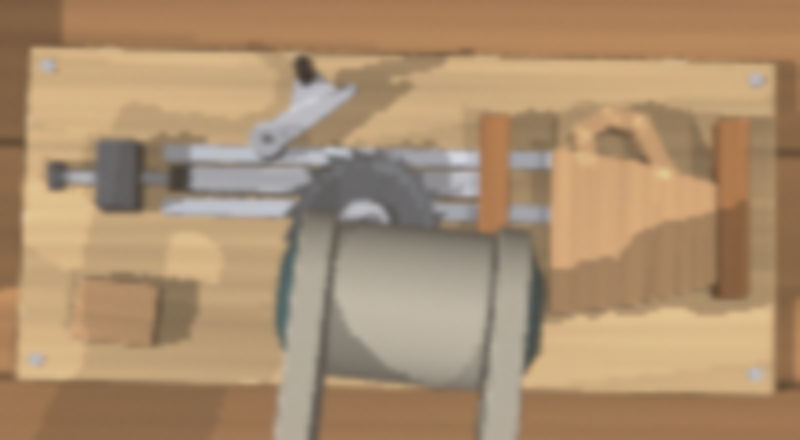

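The crop shows the rack tail touching the buffer at about (188,180), the pawl well out with its knob at (304,67), the jaw open and the cup unmoved. I'll release the crank and bring the pawl back.

Run:
```python
from h import *
q=np.load("q.npy");let_go();p=read_position();move_linear([p[0],p[1],.17])
po=np.load("pawl_out.npy");o=po[3:]
move_ptp([po[0],po[1],.16],o);print("hit",move_linear(po[:3],o,vel=.08,until_force=8))
f0=read_wrist_force();grasp(25);print(read_finger_gap(),read_wrist_force()-f0)
pv=np.array((.062,.072));a=.66;L=[]
while a>-.08:
    a-=.04 if a>.22 else .012
    x=w(q,(*(pv+rz(a,(.02,-.05))),.071));move_linear(x,down(q[2]+a),vel=.04)
    pause(.04);F=np.mean([read_wrist_force() for _ in range(3)],0)-f0;F=F[:2]
    e=rz(q[2]+a,np.array((.02,-.05))/.0539);t=np.array([e[1],-e[0]]) # cw tangent
    Ft=-F@t;L.append(Ft);print(*np.round([a,Ft,F@e],2))
    b=np.median(L[3:12])if len(L)>10 else 3
    if Ft>b+3.5 and len(L)>5: print("contact",b);break
print(read_t());np.save("in.npy",[a])
s=snapshot("wrist");save(s,"w5",None,1.4)
```

```text
hit False
0.152509866929094 [-0.45430571  0.59821325  1.08310871]
0.62 0.81 -1.03
0.58 0.95 -1.3
0.54 0.66 -2.35
0.5 1.27 -3.91
0.46 0.88 -5.74
0.42 1.0 -6.16
0.38 0.7 -6.54
0.34 1.37 -6.39
0.3 0.46 -5.92
0.26 -0.57 -6.9
0.22 0.82 -7.78
0.18 -0.47 -8.45
0.17 1.17 -7.02
0.16 0.84 -8.04
0.14 -0.01 -7.71
0.13 0.86 -6.14
0.12 0.61 -7.34
0.11 1.82 -8.65
0.1 1.73 -6.96
0.08 0.56 -7.16
0.07 0.89 -8.47
0.06 0.11 -7.44
0.05 0.8 -8.82
0.04 0.64 -7.64
0.02 0.73 -8.41
0.01 0.74 -7.35
0.0 0.5 -8.39
-0.01 0.88 -8.38
-0.02 5.26 -7.57
contact 0.8224220735885622
36.5333
```

View pics/w5.png

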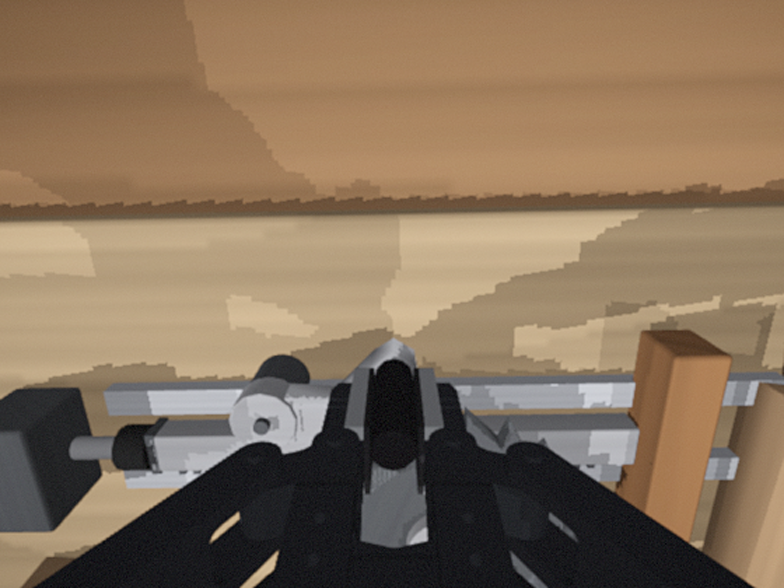

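There was a sharp contact at about -0.02 rad, within the expected range. The picture shows the pawl in, its knob held at (393,440), and the rack tail on the buffer at (150,445). I'll release, retreat and check.

Run:
```python
from h import *
q=np.load("q.npy");let_go();p=read_position();move_linear([p[0],p[1],.2],vel=.12)
x=w(q,(.03,.05,0));move_ptp([x[0]-.07,x[1],.3],down(q[2]));pause(.3)
s=snapshot("wrist");save(s,"w6",None,1.4);print(read_t(),read_wrist_force())
```

```text
39.5333 [ 0.20587719 -0.69642041  0.67848769]
```

View pics/w6.png

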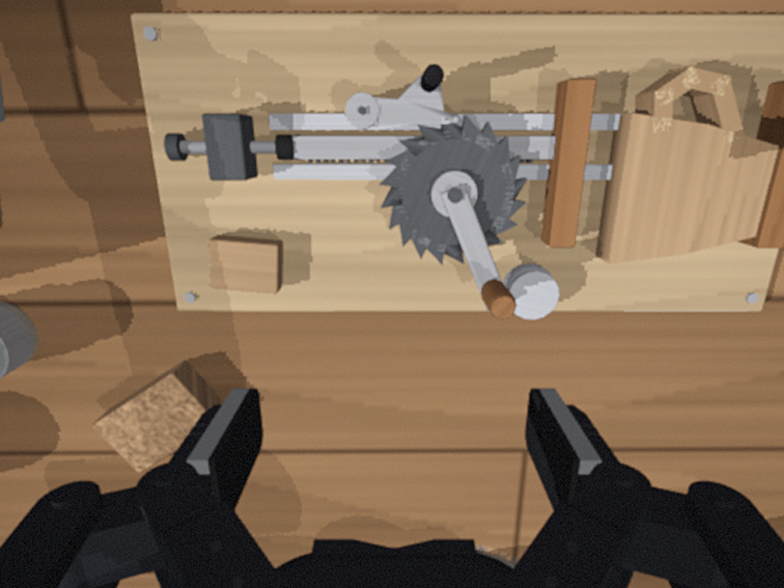

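The pawl beak is in the teeth at (455,122), the rack tail is on the buffer at (292,147), the jaw is open, and the cup, tin and offcut are in place. The robot is clear, so I'll hand in.

```bash
python3 -c "
from workcell import *
print(finish_job())"
```

```text
the job is handed in; nothing more can be done
None
```

I handed in the job at about 40 s: the pawl was swung well clear, the wheel wound back about 1.27 rad until the jaw pressed lightly on the stop, and the pawl set back on the teeth with the jaw open and the cup, tin and offcut where they were.

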